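# Hold the sealer lever over its stud

### The arm

A 6-joint arm with a two-finger parallel gripper is mounted at the origin on the work surface. World frame = base frame: x ahead of the robot, y to its left, z up, the work surface at z = 0. Lengths are in m, angles in rad, forces in N, time in s.
With the tool pointing down it reaches from about 0.35 to 0.775 m from the base axis. Payload 7.3 kg.
Tool frame: the origin (TCP) lies at the very end of the fingers, on their centre line; the grasp point (between the pads) lies 19 mm behind it; z points along the fingers, y is the direction in which the jaws open and shut (so a half turn about z gives the same grasp; the last joint's range is limited). The gripper opens to 92 mm and grips with 3 to 60 N. Pads are 19 mm wide; open, the fingers measure 130 mm over their backs; the gripper's body (75 mm by 190 mm) begins 47 mm behind the grasp point.
Start: joints at [1.198, 0.342, 1.524, -0, 1.275, -0.146], TCP at [0.118, 0.512, 0.188] pointing down, gripper open.
Joint ranges: [-2.53, 2.53], [-0.77, 2.02], [0.04, 2.7], [-1, 4.14], [0.28, 2.66], [-3.11, 3.11]. Speed limits (rad/s): [2.57, 2.57, 3.14, 3.14, 3.14, 3.14].

### API

Orientations are given as [roll, pitch, yaw] about the fixed x, y, z axes, in that order (R = Rz(yaw) Ry(pitch) Rx(roll)).
In Python, from cell import robot gives the robot as it stands. The module is installed in compiled form; this text tells all that it offers.
- The arm moves only by the tool carry_out, never from a script. Its argument "series" is a list of rows, each an object with "jaw": the opening in per cent of the stroke, from 0 (shut) to 100 (fully open); "travel": the shift along the tool's x, y, z in units of 60 mm (1.0 is 60 mm), a list of three; "twist": the turn about the tool's z in units of 6 degrees (1.0 is 6 degrees). A call has 1 to 8 rows; each row shifts and turns the commanded pose from where the row before left it, along the tool's axes as they then stand; what a row does not reach is not made up. A row lasts 1/8 s, in which the tool goes at most 62.5 mm and 10.7 degrees, less where a joint would pass 70% of its speed; a pose out of reach is approached as far as the arm can. A call is refused whole if a number of a shift passes 1 or a number of a turn 1, either way. A call with a gripper value outside its range is refused whole. The fingers move at their own pace and stop on an object; "squeeze" is the grip in N (left out, the last holds). Time passes only in rows, so rows that do not move let the fingers close. It gives the time, the measured TCP pose, the force and the opening at its end, in the units of the state.
- robot.observe(): the state, without advancing time (a new reading comes with each control period).
- robot.read_camera(name): name is "side" or "top"; returns the picture (420x560x3 uint8, blue, green, red); there is no depth.
- robot.calibration(name): a dict with "intrinsics" (3x3 intrinsics, pixels), "k1" (the pictures are not rectified: a ray, as slopes to the right and down, at radius r is drawn at 1 + k1 r^2 times it, then the intrinsics apply), "cam_to_world" (4x4, takes a point from camera to world coordinates). Camera axes: x right, y up, looking along -z (the intrinsics and any distortion apply to the point x, -y, -z); pixel columns grow to the right and rows downward; lengths in m; the calibration is good to about 2 mm. A picture is of the moment at which its call begins. calibration takes no time and is no camera call.
- robot.hand_in(): hands the job in, once; it reports no verdict.
Trained networks look in the newest picture that a camera, given by its name, has taken for a name from the list of things; names that differ only in an ending like _2 or _b are one class to them, and where a whole thing is asked for, a point or a joint stands for the part that bears it (a point fixed in the world has none). Each returns a list of dicts, best first, with "score" (0 to 1); they miss things now and then, are a little off and sometimes report something else, mostly with a low value. They report only what shows in the picture. A call takes as long as a camera call.
- robot.regions_of(camera, query): "pixels" (420x560 bool, what is visible of it) and "xy" ([column, row] in pixels, amid what is visible of it).
The state is a dict: "time": time; "qpos": joint angles; "qvel": joint speeds; "joint_efforts": joint torques, N m; "tool_pos": TCP position; "tool_rot": TCP orientation; "contact_force": force on the tool from outside, world axes, zero at the start; "torque": the same for the moment, N m; "opening": finger opening in m.
Only numpy, scipy, OpenCV 4.12 (cv2) and the standard library are available. Lean on these libraries where they do the work, as an engineer would, in place of code of your own. Each camera call takes 0.05 s, during which the arm holds its last target. There are 200 camera calls.

### The job

The bag sealer's lever is locked in its white cradle: swing the red hasp off its catch and right over to the open side, then lift the lever out by its balance point and carry it to the blue sealer. Finish while still holding it there in the gripper, level and still, boss about 5 cm above the tip of the upright stud with its bore over the stud and its bar in line above the rest, so that I can grease the stud. Do not let the lever touch the sealer, and leave the two jars and the tin where they are.

Things in the scene. Friction and masses are not known exactly. Their poses are not given: they have to be found in the camera images.
- lever: loose lever, 275 mm long, 0.5-0.9 kg: heavy blue boss 50 mm across, 34 tall, upright 21 mm bore; bare bar 12 wide, 18 tall, its underside 8 above the boss's; black handle 200-250 mm from the bore. Origin: bore centre at the boss's underside, x to the handle, z up. Balance point: x = 60 mm, z = 17 mm, on the bare bar, sides free there. Starts level in the cradle, origin 40 mm above the table.
- lever_bar (a point): point on the underside of the lever's bar, 165 mm along x from the bore and 8 mm above the boss's underside: where the bar sits in a rest. Axes as the lever's.
- cradle: fixed white cradle, base 270 x 110 x 10 mm, origin at its underside's centre. The lever lies along its x, bore at x = -100 mm between low cheeks, bar at x = 65 in a saddle with cheeks to 58 mm above the table. At x = 35 a grey catch post (y = -24) and hinge post (y = 33), about 65 mm tall, flank the bar; a dark 8 mm staple pokes up through the hasp at the catch, to 82 mm.
- hasp (a joint): angle (rad) of the red hasp, a rigid strap 14 mm wide, 97 mm long, lying across the lever's bar, its free end about 33 mm past the catch. 0 = level on the catch (may start up to 0.1 raised); grows as the free end swings up and over: 1.57 upright, 2.9 stop, far over on the hinge side. Turns freely: falls shut below upright, falls open beyond it.
- hasp_tab (a point): middle of the hasp's free end, 83 mm from the hinge: a tab 34 mm long, 14 mm wide (along the hinge line), 6 mm thick, with nothing below it down to the base plate or table (about 60 mm). Its x is the hinge line (cradle x), at angle 0 its -y points from the hinge to the tab.
- hasp_hinge (a point): middle of the hasp's hinge line, 70 mm above the table, 33 mm to the cradle's +y side; x along the hinge line. The closed hasp points to the cradle's -y; open it lies to +y.
- sealer: fixed blue bag sealer without its lever, base 270 x 110 x 30 mm, origin at the centre of its underside, x along it from the stud to the rest and the controls. Nothing on it is taller than 75 mm.
- stud_top (a point): centre of the top of the sealer's upright steel stud, 16 mm across, at the sealer's x = -100 mm, 75 mm above the table; axes as the sealer's.
- rest_top (a point): middle of the dark U-shaped rest on the sealer that the bar lies in when fitted, at the sealer's x = 65 mm, 58 mm above the table, cheeks up to 67 mm; axes as the sealer's. The lever's x axis is to point from stud to rest.
- jar_a: loose glass jar of grain with a red lid, 76 mm across, 116 mm tall, origin at the centre of its underside; on the far side of the table. To be left alone.
- jar_b: second jar, same as the first. To be left alone.
- tin: loose flat grease tin with a yellow lid, 62 mm across, 30 mm tall, origin at the centre of its underside, near the robot. To be left alone.

How it is judged:
On the way, in this order (a step that is already met when the one before it is completed fails the run):
1. the hasp is swung past upright to its open side while the lever still lies in the cradle (value of joint hasp above 1.75 rad and distance of lever from where it was at the start of the episode below 0.02 m), for 0.2 s.
2. the lever is lifted clear of the cradle, roughly level, in the fingers (height (world z) of lever above 0.075 m and angle between lever's own z axis and vertical below 0.3 rad and contact force between the fingers and lever above 1 N), for 0.2 s.
At the end, for the whole second after the job is handed in: Hasp past upright (over 1.75 rad). Lever still, only in the fingers, level within 0.12 rad, boss underside 25-80 mm above the stud's tip, bore within 20 mm of the stud and bar point within 25 mm of the rest in plan, touching neither sealer nor cradle. Jars and tin moved under 30 mm (value of joint hasp above 1.75 rad and horizontal distance between lever and stud_top below 0.02 m and horizontal distance between lever_bar and rest_top below 0.025 m and z of lever in the frame of stud_top between 0.025 and 0.08 m and angle between lever's own z axis and vertical below 0.12 rad and linear speed of lever below 0.03 m/s and angular speed of lever below 0.2 rad/s and contact force between the fingers and lever above 1 N and contact force between lever and sealer below 0.2 N and contact force between lever and cradle below 0.2 N and distance of each of jar_a, jar_b, tin from where it was at the start of the episode below 0.03 m); the arm keeps its last pose, push and grip.
It fails at once if the lever touches the sealer (contact force between lever and sealer above 1 N).
It fails at once if a jar or the tin is pushed away (distance of any of jar_a, jar_b, tin from where it was at the start of the episode above 0.03 m).
It also fails if it takes over 50 s, if anything falls off the work surface, if the arm or the gripper's body presses on something with over 40 N, if the wrist force passes 120 N, or if a joint passes its speed limit or range.

## Working session

There is one attempt and no reset: what is moved stays moved. The work goes in short steps, Python scripts to look and compute and a tool call to move; the robot and the scene stay as the last step left them, time stands still between calls to the robot, and variables do not carry over. Pictures are saved under pics/ and viewed, about 8 in all and at most 12, crops included, and the job is handed in when it is done.

Besides the shell and the picture viewer there is one more tool, called after "Emit:" by a JSON object that holds its "method" and its "body". carry_out: Moves the arm, as the interface text tells. Its arguments: {"type":"object","properties":{"series":{"type":"array"},"squeeze":{"type":"number"}},"required":["series"]}

```bash
mkdir -p pics; cat > h.py <<'E'
import numpy as np, cv2
from cell import robot
def cal(n):
    c=robot.calibration(n); return np.array(c["intrinsics"]),c["k1"],np.array(c["cam_to_world"])
def ray(n,uv):
    K,k1,T=cal(n); d=np.linalg.inv(K)@[uv[0],uv[1],1]; d=d[:2]/d[2]
    u=d.copy()
    for _ in range(20): u=d/(1+k1*(u@u))
    v=T[:3,:3]@[u[0],-u[1],-1]; return T[:3,3],v
def at(n,uv,z):
    o,v=ray(n,uv); return o+v*(z-o[2])/v[2]
def proj(n,p):
    K,k1,T=cal(n); q=np.linalg.inv(T)@np.append(p,1); s=np.array([q[0],-q[1]])/-q[2]
    s=s*(1+k1*(s@s)); return (K@[s[0],s[1],1])[:2]
def rect(m):
    c=cv2.findContours(m.astype(np.uint8),0,2)[0]; c=max(c,key=cv2.contourArea); return cv2.boxPoints(cv2.minAreaRect(c))
E
python3 - <<'E'
from h import *
for n in("top","side"):
    cv2.imwrite(f"pics/{n}0.png",robot.read_camera(n))
    print(n,cal(n)[2][:3,3].round(3))
    for q in("lever","cradle","hasp","sealer","jar_a","tin","stud_top","rest_top","hasp_tab"):
        for r in robot.regions_of(n,q)[:2]:
            b=rect(r["pixels"]); z={"lever":.06,"hasp":.073,"hasp_tab":.073}.get(q,.03)
            print(q,round(r["score"],2),np.round(r["xy"]),r["pixels"].sum(),"rect@z",z,[at(n,p,z)[:2].round(3).tolist() for p in b])
E
```

```text
top [ 0.409 -0.012  1.164]
lever 0.72 [184. 232.] 967 rect@z 0.06 [[0.467, 0.249], [0.618, 0.246], [0.615, 0.192], [0.465, 0.196]]
cradle 0.85 [192. 212.] 4232 rect@z 0.03 [[0.467, 0.28], [0.732, 0.225], [0.703, 0.113], [0.442, 0.171]]
cradle 0.44 [252. 124.] 1217 rect@z 0.03 [[0.856, 0.101], [0.864, 0.022], [0.751, 0.011], [0.744, 0.089]]
hasp 0.74 [194. 197.] 203 rect@z 0.073 [[0.62, 0.222], [0.636, 0.219], [0.628, 0.177], [0.612, 0.18]]
hasp 0.29 [182. 237.] 885 rect@z 0.073 [[0.466, 0.244], [0.613, 0.241], [0.61, 0.19], [0.464, 0.193]]
sealer 0.64 [352. 224.] 5342 rect@z 0.03 [[0.691, -0.117], [0.707, -0.232], [0.438, -0.259], [0.424, -0.148]]
jar_a 0.85 [253. 128.] 1223 rect@z 0.03 [[0.853, 0.103], [0.866, 0.025], [0.754, 0.006], [0.741, 0.082]]
jar_a 0.56 [310. 131.] 1249 rect@z 0.03 [[0.743, -0.052], [0.854, -0.052], [0.855, -0.132], [0.743, -0.13]]
tin 0.77 [281. 297.] 602 rect@z 0.03 [[0.426, 0.013], [0.426, -0.049], [0.367, -0.049], [0.367, 0.012]]
stud_top 0.91 [355. 226.] 5530 rect@z 0.03 [[0.693, -0.117], [0.709, -0.234], [0.438, -0.262], [0.423, -0.149]]
rest_top 0.94 [
[... 819 characters left out ...]
0.948, -0.152], [0.707, 0.077], [0.755, 0.131]]
jar_a 0.78 [244. 173.] 2186 rect@z 0.03 [[1.003, -0.275], [0.915, -0.327], [0.699, -0.038], [0.761, 0.001]]
tin 0.92 [401. 269.] 1239 rect@z 0.03 [[0.436, -0.028], [0.38, -0.063], [0.353, 0.026], [0.402, 0.056]]
stud_top 0.79 [357. 199.] 5015 rect@z 0.03 [[0.667, -0.077], [0.785, -0.301], [0.448, -0.31], [0.408, -0.111]]
rest_top 0.89 [353. 198.] 5241 rect@z 0.03 [[0.655, -0.053], [0.777, -0.271], [0.453, -0.32], [0.406, -0.113]]
hasp_tab 0.8 [209. 254.] 453 rect@z 0.073 [[0.637, 0.217], [0.616, 0.122], [0.598, 0.135], [0.62, 0.226]]
hasp_tab 0.51 [357. 200.] 4858 rect@z 0.073 [[0.621, -0.013], [0.723, -0.207], [0.428, -0.215], [0.393, -0.043]]
```

```bash
python3 - <<'E'
import cv2
a=cv2.imread("pics/top0.png")
cv2.imwrite("pics/t1.png",cv2.resize(a[120:320,120:430],None,fx=2.5,fy=2.5,interpolation=2))
a=cv2.imread("pics/side0.png")
cv2.imwrite("pics/s1.png",cv2.resize(a[120:420,100:500],None,fx=2,fy=2,interpolation=2))
E
```

```text
(no output)
```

View pics/t1.png

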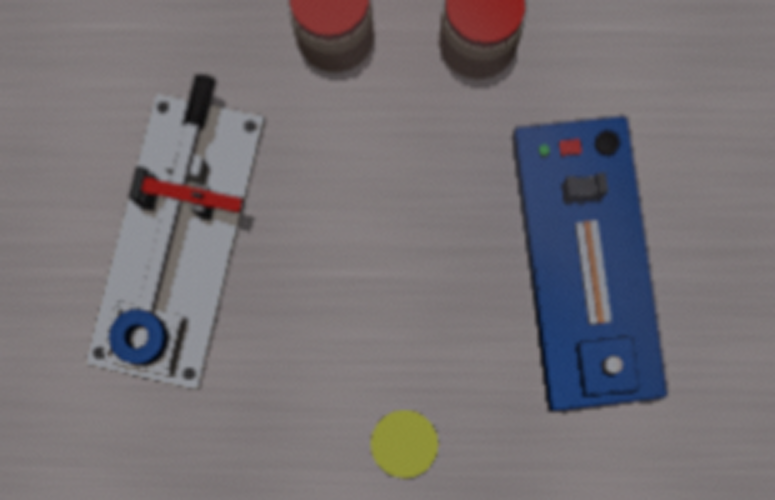

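View pics/s1.png

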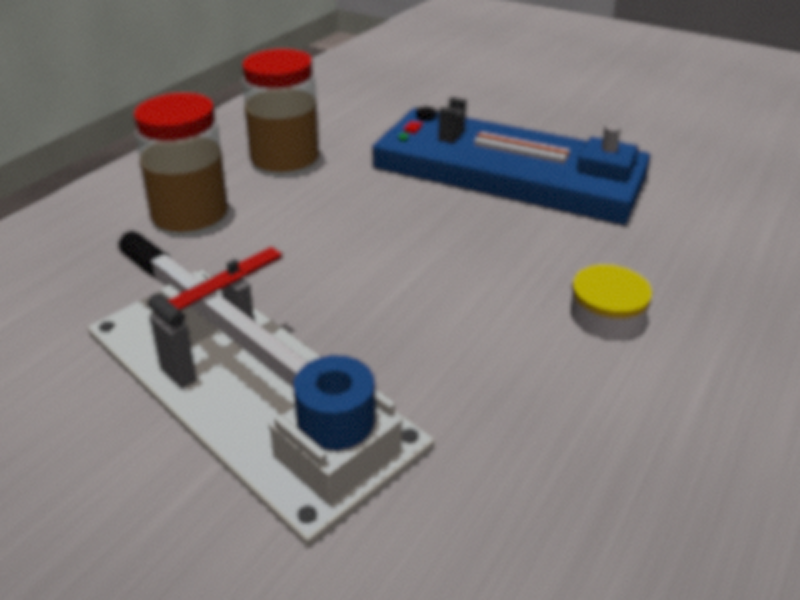

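```bash
cat >> h.py <<'E'
def tri(pt,ps):
    A=[];b=[]
    for n,p in(("top",pt),("side",ps)):
        o,v=ray(n,p);v=v/np.linalg.norm(v);M=np.eye(3)-np.outer(v,v);A.append(M);b.append(M@o)
    x=np.linalg.lstsq(np.vstack(A),np.hstack(b),rcond=None)[0]
    return x.round(4),[np.linalg.norm(M@x-c).round(4) for M,c in zip(A,b)]
E
python3 - <<'E'
from h import *
T=lambda c:(120+c[0]/2.5,120+c[1]/2.5); S=lambda c:(100+c[0]/2,120+c[1]/2)
for k,z,c in(("stud",.075,(613,365)),("rest",.06,(585,189)),("bore",.074,(137,336)),("handle",.06,(204,76)),("hinge",.073,(143,187)),("tabend",.073,(242,205)),("staple",.082,(200,196))):
    print(k,at("top",T(c),z).round(4))
print("cradle",[at("top",T(c),.01)[:2].round(4).tolist() for c in((157,95),(265,117),(199,388),(88,366))])
print("sealer",[at("top",T(c),.03)[:2].round(4).tolist() for c in((514,127),(627,116),(666,396),(549,411))])
for a,b in(((613,365),(611,130)),((137,336),(334,382)),((242,205),(278,253)),((200,196),(233,265))): print(tri(T(a),S(b)))
r=np.array
def fit(X,Y):
    X=r(X,float);Y=r(Y);a=X-X.mean(0);b=Y-Y.mean(0)
    y=np.arctan2((a[:,0]*b[:,1]-a[:,1]*b[:,0]).sum(),(a*b).sum());R=r([[np.cos(y),-np.sin(y)],[np.sin(y),np.cos(y)]])
    t=Y.mean(0)-R@X.mean(0);print("yaw",y.round(4),"o",t.round(4),"res",np.abs(X@R.T+t-Y).max(0).round(4));return R,t
at2=lambda c,z:at("top",T(c),z)[:2]
R,t=fit([(.135,.055),(.135,-.055),(-.135,-.055),(-.135,.055),(-.1,0)],[at2(c,.01) for c in((157,95),(265,117),(199,388),(88,366))]+[at2((137,336),.074)])
for k,p in(("bore",(-.1,0)),("bal",(-.04,0)),("hinge",(.035,.033)),("tab",(.035,-.05)),("handle",(.15,0))):print(k,(R@p+t).round(4))
R,t=fit([(.135,.055),(.135,-.055),(-.135,-.055),(-.135,.055),(-.1,0),(.065,0)],[at2(c,.03) for c in((514,127),(627,116),(666,396),(549,411))]+[at2((613,365),.075),at2((585,189),.06)])
for k,p in(("stud",(-.1,0)),("grasp",(-.04,0)),("rest",(.065,0))):print(k,(R@p+t).round(4))
s=robot.observe();print({k:np.round(s[k],4) for k in s})
E
```

```text
stud [ 0.4653 -0.2028  0.075 ]
rest [ 0.6266 -0.1832  0.06  ]
bore [0.4888 0.2202 0.074 ]
handle [0.7327 0.1697 0.06  ]
hinge [0.6243 0.22   0.073 ]
tabend [0.608  0.1291 0.073 ]
staple [0.6144 0.166  0.082 ]
cradle [[0.7282, 0.2234], [0.7062, 0.1171], [0.4452, 0.1736], [0.4647, 0.2797]]
sealer [[0.6921, -0.1217], [0.7036, -0.2297], [0.4391, -0.2592], [0.4255, -0.151]]
(array([ 0.4663, -0.2032,  0.0711]), [np.float64(0.0009), np.float64(0.0009)])
(array([0.4897, 0.221 , 0.0726]), [np.float64(0.0009), np.float64(0.0009)])
(array([0.6087, 0.1296, 0.0695]), [np.float64(0.0001), np.float64(0.0001)])
(array([0.6166, 0.1677, 0.0781]), [np.float64(0.0017), np.float64(0.0017)])
yaw -0.2101 o [0.5862 0.1986] res [0.0026 0.0009]
bore [0.4884 0.2195]
bal [0.547 0.207]
hinge [0.6273 0.2236]
tab [0.61   0.1424]
handle [0.7329 0.1673]
yaw 0.1125 o [ 0.5645 -0.1906] res [0.0026 0.0012]
stud [ 0.4651 -0.2018]
grasp [ 0.5247 -0.1951]
rest [ 0.6291 -0.1833]
{'time': np.float64(1.0), 'qpos': array([ 1.198 ,  0.342 ,  1.5241,  0.    ,  1.2754, -0.146 ]), 'qvel': array([ 0.0006, -0.0001, -0.002 ,  0.0005,  0.0007, -0.0002]), 'joint_efforts': array([-8.00000e-04, -4.31158e+01, -2.44477e+01,  7.17000e-02,
        4.87000e-02, -0.00000e+00]), 'tool_pos': array([0.118 , 0.5116, 0.1877]), 'tool_rot': array([3.1415, 0.    , 2.9148]), 'contact_force': array([-0.4251,  0.9722,  0.0755]), 'torque': array([ 0.0222,  0.0091, -0.0186]), 'opening': np.float64(0.0919)}
```

```bash
cat >> h.py <<'E'
import sys
def plan(goals,s=None):
    "goals: list of (xyz,yaw,n); prints rows [travel],twist from the measured pose"
    s=s or robot.observe(); p=np.array(s["tool_pos"]);y=s["tool_rot"][2]
    for g,gy,n in goals:
        g=np.array(g,float)
        for i in range(n,0,-1):
            dy=(gy-y+np.pi)%(2*np.pi)-np.pi
            R=np.array([[np.cos(y),np.sin(y),0],[np.sin(y),-np.cos(y),0],[0,0,-1]])
            t=np.clip((R.T@(g-p)/i/.06).round(2),-1,1); w=np.clip(round(-dy/i/np.radians(6),2),-1,1)
            p=p+R@t*.06; y-=w*np.radians(6); print([*map(float,t)],float(w))
        print("->",p.round(4),round(float(y),4))
CR=(np.array([.5862,.1986]),-.2101); SE=(np.array([.5645,-.1906]),.1125)
def W(F,x,y,z):
    o,a=F; return [o[0]+x*np.cos(a)-y*np.sin(a),o[1]+x*np.sin(a)+y*np.cos(a),z]
E
python3 -c "
from h import *
plan([(W(CR,.035,-.05,.13),1.3607,16)])"
```

```text
[-0.59, -0.26, 0.06] 0.93
[-0.61, -0.2, 0.06] 0.93
[-0.62, -0.14, 0.06] 0.93
[-0.64, -0.08, 0.06] 0.93
[-0.64, -0.02, 0.06] 0.93
[-0.64, 0.04, 0.06] 0.93
[-0.63, 0.11, 0.06] 0.93
[-0.62, 0.17, 0.06] 0.93
[-0.6, 0.23, 0.06] 0.93
[-0.57, 0.28, 0.06] 0.92
[-0.54, 0.34, 0.06] 0.93
[-0.51, 0.39, 0.06] 0.92
[-0.47, 0.44, 0.06] 0.93
[-0.43, 0.48, 0.06] 0.92
[-0.38, 0.51, 0.06] 0.93
[-0.32, 0.55, 0.06] 0.92
-> [0.6098 0.1423 0.1301] 1.3607
```

Emit:
{"method": "carry_out", "body": {"series": [{"jaw": 60,"travel": [-0.59,-0.26,0.06],"twist": 0.93},{"jaw": 60,"travel": [-0.61,-0.2,0.06],"twist": 0.93},{"jaw": 60,"travel": [-0.62,-0.14,0.06],"twist": 0.93},{"jaw": 60,"travel": [-0.64,-0.08,0.06],"twist": 0.93},{"jaw": 60,"travel": [-0.64,-0.02,0.06],"twist": 0.93},{"jaw": 60,"travel": [-0.64,0.04,0.06],"twist": 0.93},{"jaw": 60,"travel": [-0.63,0.11,0.06],"twist": 0.93},{"jaw": 60,"travel": [-0.62,0.17,0.06],"twist": 0.93}]}}

```text
time: 2.0
tool_pos: [0.3653, 0.3261, 0.1588]
tool_rot: [3.141, -0.0, 2.132]
contact_force: [-0.0, -0.0, 0.9]
opening: 0.0551
```

Emit:
{"method": "carry_out", "body": {"series": [{"jaw": 60,"travel": [-0.6,0.23,0.06],"twist": 0.93},{"jaw": 60,"travel": [-0.57,0.28,0.06],"twist": 0.92},{"jaw": 60,"travel": [-0.54,0.34,0.06],"twist": 0.93},{"jaw": 60,"travel": [-0.51,0.39,0.06],"twist": 0.92},{"jaw": 60,"travel": [-0.47,0.44,0.06],"twist": 0.93},{"jaw": 60,"travel": [-0.43,0.48,0.06],"twist": 0.92},{"jaw": 60,"travel": [-0.38,0.51,0.06],"twist": 0.93},{"jaw": 60,"travel": [-0.32,0.55,0.06],"twist": 0.92}]}}

```text
time: 3.0
tool_pos: [0.6108, 0.1415, 0.1299]
tool_rot: [-3.142, -0.0, 1.357]
contact_force: [0.3, 0.5, 0.3]
opening: 0.0551
```

Emit:
{"method": "carry_out", "body": {"series": [{"jaw": 60,"travel": [0,0,0],"twist": 0},{"jaw": 60,"travel": [0,0,0],"twist": 0}]}}

```text
time: 3.25
tool_pos: [0.6092, 0.1426, 0.1298]
tool_rot: [-3.14, -0.0, 1.362]
contact_force: [-0.1, 0.7, -0.2]
opening: 0.055
```

Emit:
{"method": "carry_out", "body": {"series": [{"jaw": 60,"travel": [0,0,0.45],"twist": 0},{"jaw": 60,"travel": [0,0,0.45],"twist": 0},{"jaw": 60,"travel": [0,0,0.4],"twist": 0},{"jaw": 60,"travel": [0,0,0],"twist": 0},{"jaw": 0,"travel": [0,0,0],"twist": 0},{"jaw": 0,"travel": [0,0,0],"twist": 0},{"jaw": 0,"travel": [0,0,0],"twist": 0},{"jaw": 0,"travel": [0,0,0],"twist": 0}], "squeeze": 15}}

```text
time: 4.25
tool_pos: [0.61, 0.1423, 0.0525]
tool_rot: [3.141, -0.0, 1.361]
contact_force: [-1.3, -0.3, 0.9]
opening: 0.02
```

```bash
python3 - <<'E'
from h import *
a=robot.read_camera("side");b=robot.read_camera("top")
s=robot.observe();print(s["opening"],s["tool_pos"],s["contact_force"])
cv2.imwrite("pics/2.png",np.hstack([cv2.resize(a[160:380,130:330],(400,440),interpolation=2),cv2.resize(b[130:280,130:266],(400,440),interpolation=2)]))
r=.083;pr=np.array([-r,0.]);
# arc increments in tool x (+v) and tool z (down)
for th in np.arange(.1,2.41,.1):
    q=np.array([-r*np.cos(th),-r*np.sin(th)]);d=(q-pr)/.06;d=d.round(2);pr=pr+d*.06;print(round(th,2),d.tolist(),end="; ")
E
```

```text
0.011892990414860211 [0.60988539 0.14231251 0.05218641] [-0.07692599 -0.28065531 -0.00733345]
0.1 [0.01, -0.14]; 0.2 [0.02, -0.13]; 0.3 [0.03, -0.14]; 0.4 [0.05, -0.13]; 0.5 [0.06, -0.12]; 0.6 [0.07, -0.12]; 0.7 [0.09, -0.11]; 0.8 [0.09, -0.1]; 0.9 [0.1, -0.09]; 1.0 [0.12, -0.08]; 1.1 [0.12, -0.07]; 1.2 [0.12, -0.06]; 1.3 [0.13, -0.04]; 1.4 [0.14, -0.03]; 1.5 [0.14, -0.02]; 1.6 [0.13, -0.0]; 1.7 [0.14, 0.01]; 1.8 [0.14, 0.02]; 1.9 [0.13, 0.04]; 2.0 [0.13, 0.05]; 2.1 [0.12, 0.07]; 2.2 [0.12, 0.07]; 2.3 [0.11, 0.09]; 2.4 [0.09, 0.1];
```

View pics/2.png

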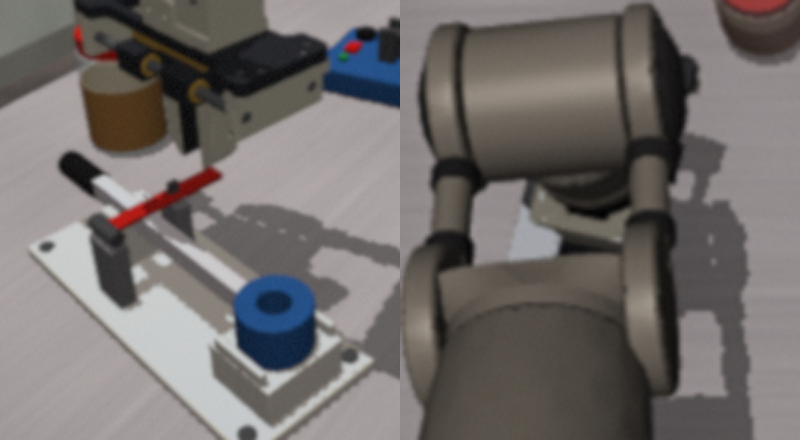

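```bash
python3 - <<'E'
from h import *
f=lambda p:((proj("side",p)-[130,160])*[2,2]).round(0)
s=robot.observe();p=s["tool_pos"];print(s["opening"],s["time"],f(p),f(p+[0,0,.019]))
for y in(-.033,-.05,-.067):print(y,f(W(CR,.035,y,.07)))
print(f(W(CR,.035,.033,.07)))
a=robot.read_camera("side");print(robot.observe()["opening"])
cv2.imwrite("pics/3.png",cv2.resize(a[200:280,190:270],(640,640),interpolation=2))
E
```

```text
0.011892990414860211 4.35 [208. 200.] [206. 179.]
-0.033 [187. 190.]
-0.05 [206. 180.]
-0.067 [224. 171.]
[110. 230.]
0.007666613590237779
```

View pics/3.png

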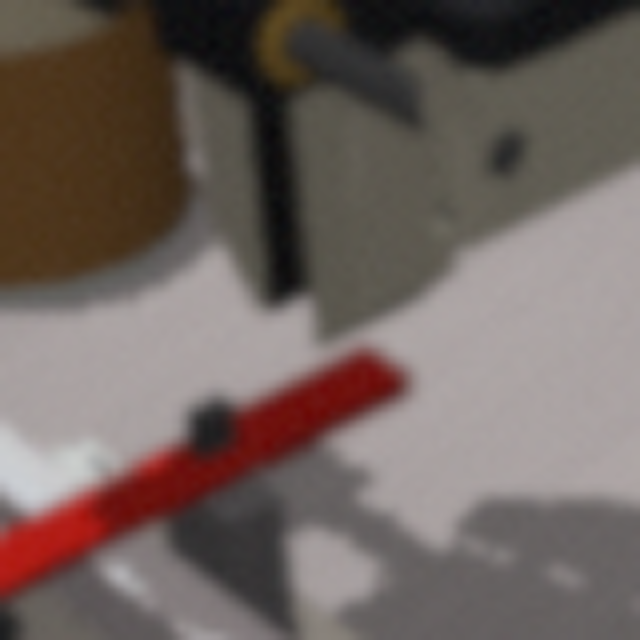

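```bash
python3 - <<'E'
from h import *
s=robot.observe();p=s["tool_pos"];print(p,s["tool_rot"],s["qpos"].round(4),s["qvel"].round(3),s["torque"].round(2))
for uv in((230,242.5),(238.7,237.8),(225,237.5)):
  print(uv,[at("side",uv,z).round(3).tolist() for z in(.04,.052,.08,.09)])
for z in(.052,.07,.08,.09,.1): print(z,proj("side",[*p[:2],z]).round(1),proj("top",[*p[:2],z]).round(1))
print(proj("top",[.118,.512,.188]),proj("side",[.118,.512,.188]))
a=robot.read_camera("side");b=robot.read_camera("top")
cv2.imwrite("pics/4.png",np.hstack([cv2.resize(a[100:300,140:330],(400,420),interpolation=2),cv2.resize(b[100:310,140:340],(400,420),interpolation=2)]))
E
```

```text
[0.60984725 0.14229475 0.05210264] [ 3.14150544e+00 -1.42839144e-04  1.36067153e+00] [1.0690e-01 6.4990e-01 1.4011e+00 1.0000e-04 1.0904e+00 3.1690e-01] [ 0.001  0.003  0.     0.    -0.001 -0.   ] [-0.19  0.1   0.05]
(230, 242.5) [[0.658, 0.096, 0.04], [0.646, 0.109, 0.052], [0.616, 0.14, 0.08], [0.606, 0.151, 0.09]]
(238.7, 237.8) [[0.655, 0.077, 0.04], [0.642, 0.091, 0.052], [0.614, 0.123, 0.08], [0.603, 0.135, 0.09]]
(225, 237.5) [[0.675, 0.089, 0.04], [0.662, 0.103, 0.052], [0.632, 0.134, 0.08], [0.621, 0.145, 0.09]]
0.052 [234.  259.9] [212.2 202.8]
0.07 [233.  250.1] [211.2 201.4]
0.08 [232.5 244.6] [210.6 200.6]
0.09 [231.9 238.9] [210.  199.8]
0.1 [231.3 233.1] [209.3 199. ]
[ 15.68266024 432.66922301] [-4257.55794824 -8371.50823023]
```

View pics/4.png

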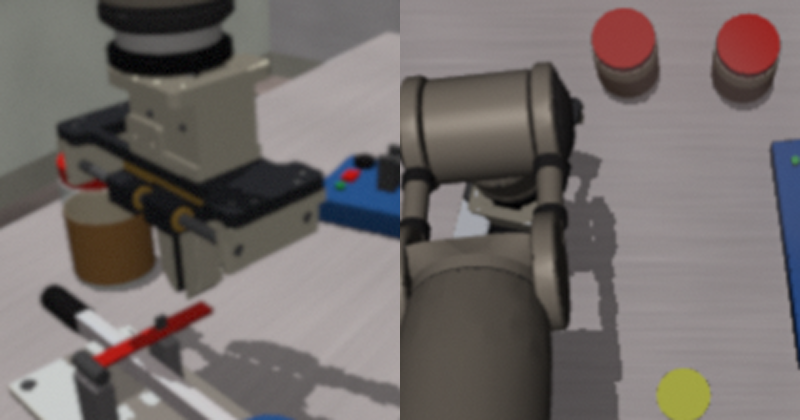

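Emit:
{"method": "carry_out", "body": {"series": [{"jaw": 60,"travel": [0,0,0],"twist": 0},{"jaw": 60,"travel": [0,0,0],"twist": 0},{"jaw": 60,"travel": [0,0,0],"twist": 0},{"jaw": 60,"travel": [0,0,0.2],"twist": 0},{"jaw": 60,"travel": [0,0,0.2],"twist": 0},{"jaw": 60,"travel": [0,0,0.1],"twist": 0},{"jaw": 60,"travel": [0,0,0],"twist": 0}]}}

```text
time: 5.38
tool_pos: [0.6093, 0.1422, 0.0211]
tool_rot: [-3.14, 0.0, 1.361]
contact_force: [-0.8, -0.3, -0.8]
opening: 0.0551
```

```bash
python3 - <<'E'
from h import *
a=robot.read_camera("side")
s=robot.observe();print(s["opening"],s["tool_pos"],s["contact_force"])
p=s["tool_pos"];f=lambda q:((proj("side",q)-[180,190])*6).round(0)
for z in(0,.02,.04):print(f(p+[0,0,z]))
cv2.imwrite("pics/5.png",cv2.resize(a[190:290,180:310],None,fx=6,fy=6,interpolation=2))
E
```

```text
0.055209569438801114 [0.60971092 0.14232553 0.02166284] [ 0.43936032 -0.52840189 -0.3014868 ]
[334. 515.]
[328. 453.]
[321. 389.]
```

View pics/5.png

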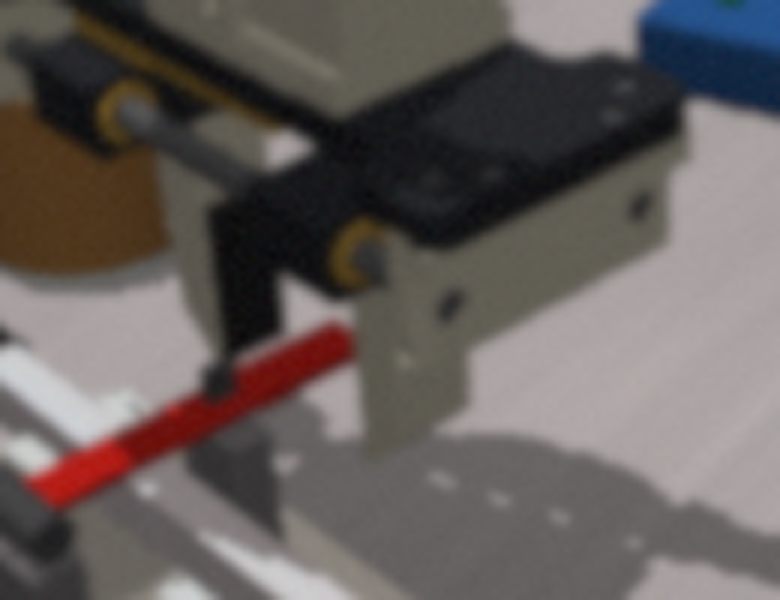

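```bash
python3 - <<'E'
from h import *
p=robot.observe()["tool_pos"];u=np.array([.978,-.2086,0]);v=np.array([.2086,.978,0])
f=lambda q:((proj("side",q)-[180,190])*6).round(0).tolist()
for a in(-.0276,-.0466):
  for dz in(0,.02,.03,.04):
    print(a,dz,[f(p+a*u+b*v+[0,0,dz]) for b in(.0095,-.0095)])
for dz in(.02,.03,.04): print("far",dz,[f(p+.0276*u+b*v+[0,0,dz]) for b in(.0095,-.0095)])
E
```

```text
-0.0276 0 [[373.0, 581.0], [432.0, 546.0]]
-0.0276 0.02 [[367.0, 518.0], [427.0, 484.0]]
-0.0276 0.03 [[364.0, 485.0], [424.0, 451.0]]
-0.0276 0.04 [[361.0, 452.0], [422.0, 419.0]]
-0.0466 0 [[423.0, 617.0], [481.0, 581.0]]
-0.0466 0.02 [[417.0, 553.0], [477.0, 518.0]]
-0.0466 0.03 [[415.0, 520.0], [475.0, 485.0]]
-0.0466 0.04 [[412.0, 487.0], [473.0, 452.0]]
far 0.02 [[233.0, 423.0], [291.0, 392.0]]
far 0.03 [[229.0, 391.0], [288.0, 361.0]]
far 0.04 [[225.0, 359.0], [284.0, 329.0]]
```

Emit:
{"method": "carry_out", "body": {"series": [{"jaw": 60,"travel": [0,0,0.18],"twist": 0},{"jaw": 0,"travel": [0,0,0],"twist": 0},{"jaw": 0,"travel": [0,0,0],"twist": 0},{"jaw": 0,"travel": [0,0,0],"twist": 0},{"jaw": 0,"travel": [0,0,0],"twist": 0},{"jaw": 0,"travel": [0,0,0],"twist": 0},{"jaw": 0,"travel": [0,0,0],"twist": 0}], "squeeze": 15}}

```text
time: 6.3
tool_pos: [0.6114, 0.1421, 0.0118]
tool_rot: [3.138, -0.001, 1.361]
contact_force: [6.2, -1.3, 0.1]
opening: 0.0138
```

Emit:
{"method": "carry_out", "body": {"series": [{"jaw": 0,"travel": [0.01,0,-0.14],"twist": 0},{"jaw": 0,"travel": [0.02,0,-0.13],"twist": 0},{"jaw": 0,"travel": [0.03,0,-0.14],"twist": 0},{"jaw": 0,"travel": [0.05,0,-0.13],"twist": 0},{"jaw": 0,"travel": [0.06,0,-0.12],"twist": 0},{"jaw": 0,"travel": [0.07,0,-0.12],"twist": 0}]}}

```text
time: 7.05
tool_pos: [0.6145, 0.1561, 0.0586]
tool_rot: [3.138, -0.001, 1.36]
contact_force: [7.2, 1.1, -3.3]
opening: 0.0135
```

Good: it holds with low force. Continue the arc.

Emit:
{"method": "carry_out", "body": {"series": [{"jaw": 0,"travel": [0.09,0,-0.11],"twist": 0},{"jaw": 0,"travel": [0.09,0,-0.1],"twist": 0},{"jaw": 0,"travel": [0.1,0,-0.09],"twist": 0},{"jaw": 0,"travel": [0.12,0,-0.08],"twist": 0},{"jaw": 0,"travel": [0.12,0,-0.07],"twist": 0},{"jaw": 0,"travel": [0.12,0,-0.06],"twist": 0},{"jaw": 0,"travel": [0.13,0,-0.04],"twist": 0},{"jaw": 0,"travel": [0.14,0,-0.03],"twist": 0}]}}

```text
time: 8.05
tool_pos: [0.6259, 0.2086, 0.0938]
tool_rot: [3.138, 0.001, 1.36]
contact_force: [5.9, -4.7, 1.4]
opening: 0.0137
```

Emit:
{"method": "carry_out", "body": {"series": [{"jaw": 0,"travel": [0.14,0,-0.02],"twist": 0},{"jaw": 0,"travel": [0.13,0,0],"twist": 0},{"jaw": 0,"travel": [0.14,0,0.01],"twist": 0},{"jaw": 0,"travel": [0.14,0,0.02],"twist": 0},{"jaw": 0,"travel": [0.13,0,0.04],"twist": 0},{"jaw": 0,"travel": [0.13,0,0.05],"twist": 0},{"jaw": 0,"travel": [0.12,0,0.07],"twist": 0},{"jaw": 0,"travel": [0.12,0,0.07],"twist": 0}]}}

```text
time: 9.05
tool_pos: [0.6398, 0.2716, 0.0802]
tool_rot: [3.136, -0.002, 1.36]
contact_force: [6.0, -1.6, 4.5]
opening: 0.0135
```

```bash
python3 - <<'E'
from h import *
a=robot.read_camera("side");s=robot.observe();print(s["opening"],s["tool_pos"],s["contact_force"])
cv2.imwrite("pics/6.png",cv2.resize(a[120:390,110:350],None,fx=2.2,fy=2.2,interpolation=2))
E
```

```text
0.013891304878683057 [0.63994402 0.27247087 0.07961487] [ 8.17446313 -0.03374255  4.04218408]
```

View pics/6.png

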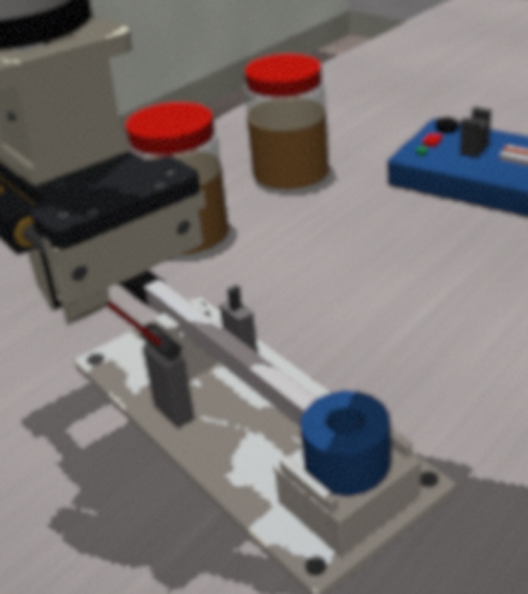

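Emit:
{"method": "carry_out", "body": {"series": [{"jaw": 60,"travel": [0,0,0],"twist": 0},{"jaw": 60,"travel": [0,0,0],"twist": 0},{"jaw": 60,"travel": [0,0,0],"twist": 0},{"jaw": 60,"travel": [0,0,0],"twist": 0},{"jaw": 60,"travel": [0,0,-0.4],"twist": 0},{"jaw": 60,"travel": [0,0,-0.4],"twist": 0},{"jaw": 60,"travel": [0,0,0],"twist": 0}]}}

```text
time: 9.98
tool_pos: [0.6385, 0.2718, 0.1286]
tool_rot: [3.138, -0.002, 1.361]
contact_force: [0.5, 0.4, -0.6]
opening: 0.0551
```

```bash
python3 - <<'E'
from h import *
a=robot.read_camera("side");
print([(r["score"],r["xy"].round() if hasattr(r["xy"],"round") else r["xy"],r["pixels"].sum()) for r in robot.regions_of("side","hasp")[:2]])
print("open tip expected",proj("side",W(CR,.035,.033+.083*.97,.07+.083*.24)),"at2.2",proj("side",W(CR,.035,.033+.049,.137)))
plan([(W(CR,-.04,0,.125),-.2101,15),(W(CR,-.04,0,-.002),-.2101,4)])
E
```

```text
[(0.94, [144.6, 288.4], np.int64(547))]
open tip expected [127.4383958  291.13058999] at2.2 [142.93851492 249.46021422]
[-0.09, -0.08, 0.0] 1.0
[-0.1, -0.07, 0.0] 1.0
[-0.11, -0.06, 0.0] 1.0
[-0.11, -0.05, 0.0] 1.0
[-0.12, -0.04, 0.0] 1.0
[-0.12, -0.03, 0.0] 1.0
[-0.12, -0.01, 0.0] 1.0
[-0.12, -0.0, 0.0] 1.0
[-0.12, 0.01, 0.0] 1.0
[-0.12, 0.02, 0.0] 1.0
[-0.12, 0.04, 0.0] 1.0
[-0.11, 0.05, 0.0] 1.0
[-0.11, 0.06, 0.0] 1.0
[-0.1, 0.07, 0.01] 1.0
[-0.1, 0.08, 0.0] 1.0
-> [0.5468 0.2071 0.125 ] -0.2101
[0.0, 0.0, 0.53] 0.0
[0.0, 0.0, 0.53] 0.0
[0.0, 0.0, 0.53] 0.0
[0.0, 0.0, 0.53] 0.0
-> [ 0.5468  0.2071 -0.0022] -0.2101
```

Emit:
{"method": "carry_out", "body": {"series": [{"jaw": 60,"travel": [-0.09,-0.08,0],"twist": 1},{"jaw": 60,"travel": [-0.1,-0.07,0],"twist": 1},{"jaw": 60,"travel": [-0.11,-0.06,0],"twist": 1},{"jaw": 60,"travel": [-0.11,-0.05,0],"twist": 1},{"jaw": 60,"travel": [-0.12,-0.04,0],"twist": 1},{"jaw": 60,"travel": [-0.12,-0.03,0],"twist": 1},{"jaw": 60,"travel": [-0.12,-0.01,0],"twist": 1},{"jaw": 60,"travel": [-0.12,0,0],"twist": 1}]}}

```text
time: 11.08
tool_pos: [0.5887, 0.2364, 0.1247]
tool_rot: [-3.141, 0.003, 0.52]
contact_force: [-0.0, -0.2, -0.0]
opening: 0.0549
```

Emit:
{"method": "carry_out", "body": {"series": [{"jaw": 60,"travel": [-0.12,0.01,0],"twist": 1},{"jaw": 60,"travel": [-0.12,0.02,0],"twist": 1},{"jaw": 60,"travel": [-0.12,0.04,0],"twist": 1},{"jaw": 60,"travel": [-0.11,0.05,0],"twist": 1},{"jaw": 60,"travel": [-0.11,0.06,0],"twist": 1},{"jaw": 60,"travel": [-0.1,0.07,0.01],"twist": 1},{"jaw": 60,"travel": [-0.1,0.08,0],"twist": 1},{"jaw": 60,"travel": [0,0,0],"twist": 0}]}}

```text
time: 12.08
tool_pos: [0.5462, 0.2069, 0.1246]
tool_rot: [3.141, 0.002, -0.209]
contact_force: [0.1, 0.2, 0.2]
opening: 0.0555
```

Emit:
{"method": "carry_out", "body": {"series": [{"jaw": 60,"travel": [0,0,0.6],"twist": 0},{"jaw": 60,"travel": [0,0,0.4],"twist": 0},{"jaw": 60,"travel": [0,0,0],"twist": 0}]}}

```text
time: 12.45
tool_pos: [0.5456, 0.207, 0.0634]
tool_rot: [3.139, 0.005, -0.208]
contact_force: [0.4, 0.2, 0.8]
opening: 0.0552
```

```bash
python3 - <<'E'
from h import *
a=robot.read_camera("side");s=robot.observe();p=s["tool_pos"];print(s["opening"],p,s["tool_rot"],s["contact_force"])
f=lambda q:((proj("side",q)-[160,180])*4).round(0)
for z in(0,.03,.04,.05):print(f(p+[0,0,z]))
print("bal",f(W(CR,-.04,0,.066)))
cv2.imwrite("pics/7.png",cv2.resize(a[180:330,160:340],None,fx=4,fy=4,interpolation=2))
E
```

```text
0.05514856497956953 [0.54682103 0.20724047 0.06504058] [ 3.14085216e+00  1.85704470e-03 -2.08587421e-01] [ 0.45558152 -0.00336548  0.40835525]
[314. 450.]
[307. 377.]
[304. 352.]
[302. 326.]
bal [314. 447.]
```

View pics/7.png

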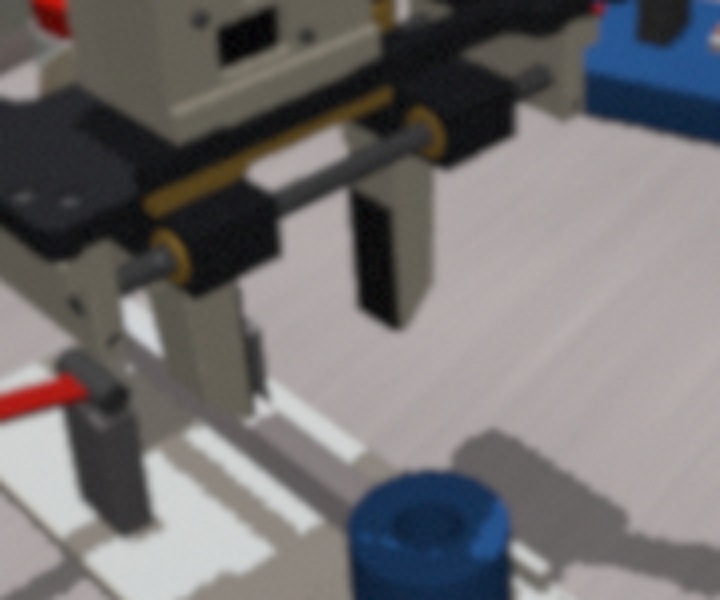

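Emit:
{"method": "carry_out", "body": {"series": [{"jaw": 60,"travel": [0,0,0.4],"twist": 0},{"jaw": 60,"travel": [0,0,0.4],"twist": 0},{"jaw": 60,"travel": [0,0,0.3],"twist": 0},{"jaw": 60,"travel": [0,0,0],"twist": 0}]}}

```text
time: 13.0
tool_pos: [0.5472, 0.2073, -0.0002]
tool_rot: [3.141, 0.001, -0.209]
contact_force: [0.3, 0.2, -0.7]
opening: 0.0552
```

Emit:
{"method": "carry_out", "body": {"series": [{"jaw": 0,"travel": [0,0,0],"twist": 0},{"jaw": 0,"travel": [0,0,0],"twist": 0},{"jaw": 0,"travel": [0,0,0],"twist": 0},{"jaw": 0,"travel": [0,0,0],"twist": 0},{"jaw": 0,"travel": [0,0,0],"twist": 0},{"jaw": 0,"travel": [0,0,0],"twist": 0}], "squeeze": 45}}

```text
time: 13.75
tool_pos: [0.5479, 0.2087, 0.0001]
tool_rot: [-3.139, -0.001, -0.211]
contact_force: [1.6, 5.6, -0.6]
opening: 0.0117
```

Emit:
{"method": "carry_out", "body": {"series": [{"jaw": 0,"travel": [0,0,-0.15],"twist": 0},{"jaw": 0,"travel": [0,0,-0.25],"twist": 0},{"jaw": 0,"travel": [0,0,-0.3],"twist": 0},{"jaw": 0,"travel": [0,0,-0.4],"twist": 0},{"jaw": 0,"travel": [0,0,-0.4],"twist": 0},{"jaw": 0,"travel": [0,0,-0.3],"twist": 0},{"jaw": 0,"travel": [0,0,-0.2],"twist": 0},{"jaw": 0,"travel": [0,0,0],"twist": 0}]}}

```text
time: 14.75
tool_pos: [0.5473, 0.2071, 0.1202]
tool_rot: [-3.141, -0.001, -0.21]
contact_force: [-0.2, -1.3, -8.2]
opening: 0.0115
```

```bash
python3 - <<'E'
from h import *
a=robot.read_camera("side");s=robot.observe();p=s["tool_pos"];print(s["opening"],p,s["tool_rot"],s["contact_force"],s["torque"])
cv2.imwrite("pics/8.png",cv2.resize(a[100:420,60:400],None,fx=1.8,fy=1.8,interpolation=2))
print("bore top expected (lever z=.16)",(proj("side",W(CR,-.1,0,.12+.034+.04))-[60,100])*1.8)
E
```

```text
0.011600541379769125 [0.54681832 0.20706294 0.11934375] [ 3.14113562e+00  8.03397059e-04 -2.10054151e-01] [-0.67375731  0.16946209 -8.04465544] [-0.06584465  0.21567418 -0.03636237]
bore top expected (lever z=.16) [369.13046817 224.3758383 ]
```

View pics/8.png

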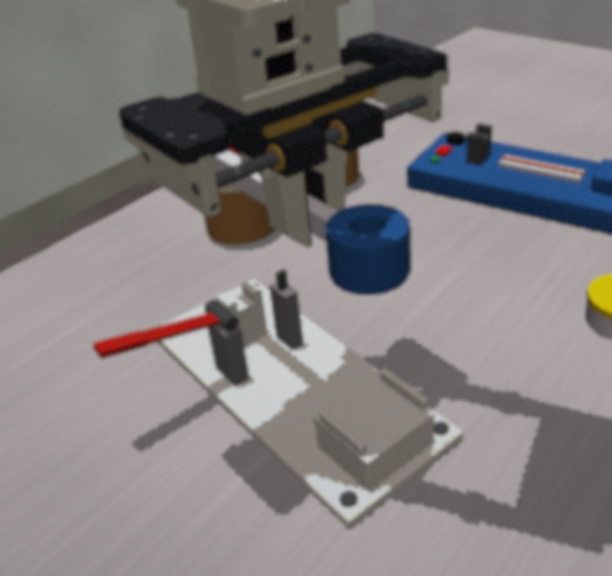

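```bash
python3 - <<'E'
from h import *
plan([(W(SE,-.04,0,.12),.1125,16)])
E
```

```text
[0.06, 0.41, -0.0] -0.19
[0.06, 0.42, -0.0] -0.19
[0.05, 0.42, -0.0] -0.19
[0.04, 0.42, -0.0] -0.19
[0.03, 0.42, -0.0] -0.19
[0.02, 0.42, -0.0] -0.19
[0.02, 0.42, -0.0] -0.19
[0.01, 0.42, -0.0] -0.19
[-0.0, 0.42, -0.0] -0.2
[-0.01, 0.42, -0.0] -0.19
[-0.02, 0.42, -0.0] -0.2
[-0.03, 0.42, -0.0] -0.19
[-0.04, 0.41, -0.0] -0.2
[-0.04, 0.42, -0.0] -0.19
[-0.05, 0.41, -0.01] -0.2
[-0.06, 0.41, -0.0] -0.19
-> [ 0.525  -0.1949  0.1199] 0.1125
```

Emit:
{"method": "carry_out", "body": {"series": [{"jaw": 0,"travel": [0.03,0.15,0],"twist": -0.07},{"jaw": 0,"travel": [0.03,0.26,0],"twist": -0.12},{"jaw": 0,"travel": [0.06,0.42,0],"twist": -0.19},{"jaw": 0,"travel": [0.05,0.42,0],"twist": -0.19},{"jaw": 0,"travel": [0.04,0.42,0],"twist": -0.19},{"jaw": 0,"travel": [0.03,0.42,0],"twist": -0.19},{"jaw": 0,"travel": [0.02,0.42,0],"twist": -0.19},{"jaw": 0,"travel": [0.02,0.42,0],"twist": -0.19}]}}

```text
time: 15.8
tool_pos: [0.5368, 0.0294, 0.119]
tool_rot: [3.141, 0.002, -0.07]
contact_force: [0.3, 0.7, -7.4]
opening: 0.0116
```

Emit:
{"method": "carry_out", "body": {"series": [{"jaw": 0,"travel": [0.01,0.42,0],"twist": -0.19},{"jaw": 0,"travel": [0,0.42,0],"twist": -0.2},{"jaw": 0,"travel": [-0.01,0.42,0],"twist": -0.19},{"jaw": 0,"travel": [-0.02,0.42,0],"twist": -0.2},{"jaw": 0,"travel": [-0.03,0.42,0],"twist": -0.19},{"jaw": 0,"travel": [-0.04,0.41,0],"twist": -0.2},{"jaw": 0,"travel": [-0.04,0.42,0],"twist": -0.19},{"jaw": 0,"travel": [-0.05,0.35,0],"twist": -0.2}]}}

```text
time: 16.8
tool_pos: [0.5257, -0.1676, 0.119]
tool_rot: [-3.141, 0.001, 0.093]
contact_force: [0.2, 0.2, -7.5]
opening: 0.0116
```

Emit:
{"method": "carry_out", "body": {"series": [{"jaw": 0,"travel": [-0.04,0.25,0],"twist": -0.12},{"jaw": 0,"travel": [-0.02,0.22,0],"twist": -0.07},{"jaw": 0,"travel": [0,0,0],"twist": 0},{"jaw": 0,"travel": [0,0,0],"twist": 0}]}}

```text
time: 17.3
tool_pos: [0.5256, -0.1941, 0.1195]
tool_rot: [-3.141, 0.0, 0.112]
contact_force: [0.1, -0.6, -7.9]
opening: 0.0114
```

```bash
python3 - <<'E'
from h import *
s=robot.observe();print(s["opening"],s["tool_pos"],s["tool_rot"],s["contact_force"],s["torque"])
plan([(W(SE,-.04,0,.085),.1125,3)])
E
```

```text
0.0114054668793459 [ 0.52557661 -0.19414545  0.11951478] [-3.14078743e+00  4.92258002e-04  1.12497589e-01] [ 0.12380513 -0.63088338 -7.90528842] [-0.09387317  0.16278867  0.02682725]
[-0.01, 0.0, 0.19] -0.0
[-0.0, 0.01, 0.19] -0.0
[-0.01, 0.0, 0.2] -0.0
-> [ 0.5245 -0.1949  0.0847] 0.1125
```

Emit:
{"method": "carry_out", "body": {"series": [{"jaw": 0,"travel": [-0.01,0,0.14],"twist": 0},{"jaw": 0,"travel": [0,0.01,0.15],"twist": 0},{"jaw": 0,"travel": [0,0,0.15],"twist": 0},{"jaw": 0,"travel": [0,0,0.12],"twist": 0},{"jaw": 0,"travel": [0,0,0],"twist": 0},{"jaw": 0,"travel": [0,0,0],"twist": 0}]}}

```text
time: 18.05
tool_pos: [0.5255, -0.1954, 0.0864]
tool_rot: [3.141, -0.0, 0.113]
contact_force: [0.8, -0.5, -7.6]
opening: 0.0116
```

```bash
python3 - <<'E'
from h import *
a=robot.read_camera("side");s=robot.observe();print(s["opening"],s["tool_pos"],s["tool_rot"],s["contact_force"],s["torque"])
for q in("lever","hasp"):print(q,[(round(r["score"],2),np.round(r["xy"])) for r in robot.regions_of("side",q)[:2]])
b=robot.read_camera("top")
f=lambda n,q,o,k:((proj(n,q)-o)*k).round(0)
print("stud tip",f("side",W(SE,-.1,0,.075),[270,80],2.3),"bore top exp",f("side",W(SE,-.1,0,.159),[270,80],2.3),"bore bottom",f("side",W(SE,-.1,0,.125),[270,80],2.3))
print("handle end top view",f("top",W(SE,.15,0,.145),[310,150],2.3),"bore top",f("top",W(SE,-.1,0,.159),[310,150],2.3))
cv2.imwrite("pics/9.png",np.hstack([cv2.resize(a[80:280,270:460],None,fx=2.3,fy=2.3,interpolation=2),cv2.resize(b[130:330,310:460],None,fx=2.3,fy=2.3,interpolation=2)]))
E
```

```text
0.011692877512148727 [ 0.52554986 -0.19545997  0.08653715] [ 3.14128015e+00 -6.97358746e-04  1.12402864e-01] [ 0.4552943  -0.35665314 -7.71702014] [-0.08481977  0.1542813  -0.05255866]
lever [(0.68, array([385., 142.]))]
hasp [(0.96, array([142., 290.]))]
stud tip [314. 238.] bore top exp [328. 143.] bore bottom [322. 183.]
handle end top view [103.  -4.] bore top [142. 262.]
```

View pics/9.png

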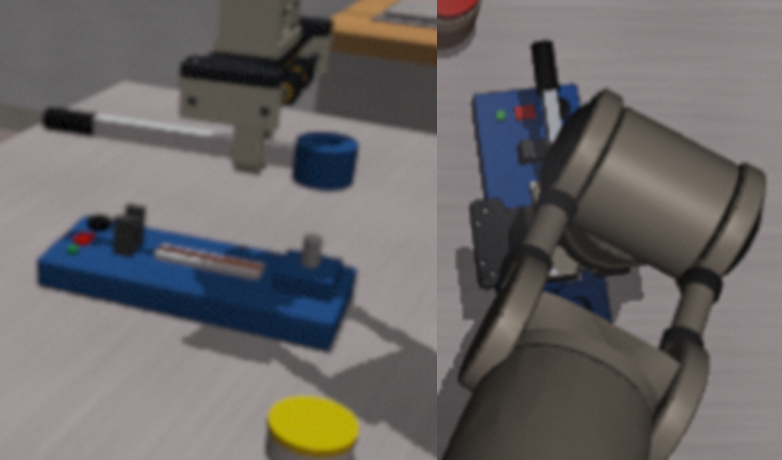

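```bash
python3 -c "
from h import *
s=robot.observe();print(s['time'],s['qvel'].round(3));print(robot.hand_in())"
```

```text
18.25 [ 0.001 -0.001  0.001  0.001 -0.001  0.   ]
the job is handed in; nothing more can be done
None
```

I swung the hasp over to its open side and lifted the lever out by its balance point. It is now held level and still in the gripper over the sealer, and I handed in at 18.25 s.

**Final checks:**
- **Position:** in the last pictures the bore and handle end were within about 3 pixels (5 mm or so) of where the aligned pose puts them. Boss underside is about 51 mm above the stud tip.
- **Lever and grip:** opening 11.7 mm on the 12 mm bar, grip set to 45 N, steady load of about 7.7 N, joints at rest. A clear gap to the sealer shows in the picture.
- **Hasp:** still seen lying on the open side.
- **Jars and tin:** I never went near them, but I checked them only by eye in the pictures. The last one shows the tin and part of one jar.

**What disagreed:** the real fingertips sit about 40 mm higher than the reported tool position. Because of this, the first try at gripping the hasp closed on air above the tab, without touching anything. I measured the offset in the side picture and corrected for it. Later pictures of the fingers and the lifted lever fitted it to within about 3 mm. There was also a sideways force of 6–8 N on the gripper while swinging the hasp, which means my grip was a few millimetres off the tab's centre along the hinge line.

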